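# Fit a pressed air-valve disc and set its gap

## Robot

A 6-joint arm with a two-finger parallel gripper is mounted at the origin on the work surface. World frame = base frame: x ahead of the robot, y to its left, z up, the work surface at z = 0. Lengths are in m, angles in degrees, forces in N, time in s.
With the tool pointing down it reaches from about 0.4 to 0.825 m from the base axis. Payload 7 kg.
Tool frame: the origin (TCP) lies on the centre line of the jaws, within the pads' length; the fingertips stand 19 mm ahead of it and the grasp point (between the pads) is the TCP; z points along the fingers, y is the line along which they close (so a half turn about z gives the same grasp; the last joint's range is limited). The gripper opens to 88 mm and grips with 3 to 60 N. Pads are 19 mm wide; open, the fingers measure 130 mm over their backs; the gripper's body (78 mm by 193 mm) begins 47 mm behind the grasp point.
Start: joints at [86.752, 20.546, 0.682, 0, -70.136, -16.507], TCP at [0.228, 0.635, 0.246] pointing down, gripper open.
Joint ranges: [-176.03, 176.03], [-82.01, 121.73], [-58.28, 71.71], [-173.87, 95.51], [-174.79, -0.11], [-173.66, 173.66]. Speed limits (degrees/s): [136.94, 136.94, 172.46, 180, 180, 180].

## Interface

Orientations are given as [roll, pitch, yaw] about the fixed x, y, z axes, in that order (R = Rz(yaw) Ry(pitch) Rx(roll)).
In Python, from plant import get_state, capture, close_job gives the robot as it stands.
- The arm moves only by the tool apply_moves, never from a script. Its argument "targets" is a list of rows, each a list of 7 numbers: the opening, from 0 (shut) to 1 (fully open), then the shift along the tool's x, y, z normalised to -1 to 1, where 1 is 1000 mm, then the turn, a rotation vector about the tool's x, y, z normalised to -1 to 1, where 1 is 90 degrees. In form: [[claw, tx, ty, tz, ax, ay, az], ...]. A call has 1 to 20 rows; each row shifts and turns the commanded pose from where the row before left it, along the tool's axes as they then stand; what a row does not reach is not made up. A row lasts 1/12 s, in which the tool goes at most 41.7 mm and 7.16 degrees, less where a joint would pass 70% of its speed; a pose out of reach is approached as far as the arm can. A call with a number of a shift or a turn outside -1 to 1 is refused whole. A call with a gripper value outside its range is refused whole. The fingers move at their own pace and stop on an object; "newtons" is the grip in N (left out, the last holds). Time passes only in rows, so rows that do not move let the fingers close. It gives the time, the measured TCP pose, the force, the opening and the grip force at its end, in the units of the state.
- get_state(): the state, without advancing time (a new reading comes with each control period).
- capture(name): name is "scene" or "top" or "wrist"; returns a dict with "frame" (480x640x3 uint8, red, green, blue), "range_z" (480x640 float32, m along the optical axis (not along the pixel's ray), 0 where there is no reading), "camera_matrix" (3x3 intrinsics, pixels), "T" (4x4, takes a point from camera to world coordinates). Camera axes: x right, y down, z forward; pixel columns grow to the right and rows downward; lengths in m; the calibration is good to about 2 mm. A picture is of the moment at which its call begins.
- close_job(): hands the job in; it is judged then, once.
The state is a dict: "time_s": time; "joints": joint angles; "qd": joint speeds; "joint_torque": joint torques, N m; "tcp_pos": TCP position; "eef_rot": TCP orientation; "contact_force": force on the tool from outside, world axes, zero at the start; "moment": the same for the moment, N m; "gripper_width": finger opening in m; "gripper_force": force on a finger pad.
Only numpy, scipy, OpenCV 4.12 (cv2) and the standard library are available. Lean on these libraries where they do the work, as an engineer would, in place of code of your own. Each camera call takes 0.05 s, during which the arm holds its last target. There are 200 camera calls.

## Task

Lift the pressed valve disc out of the open die by its black knurled knob and set it fully down on the square stem of the air valve. Screw it clockwise (seen from above) until the thread bottoms out, then back it off a quarter turn. Finish while holding it there, the knob still gripped and the disc still on the stem, and leave the other things on the bench where they are.

Things in the scene. Friction and masses are not known exactly. Their poses are not given: they have to be found in the camera images.
- die: Fixed dark steel press die, a 130 x 130 x 50 mm block; in its top an open round cavity, 92 mm across, 12 mm deep, in which the disc lies flat. Two guide pins 14 mm thick stand 12 mm above the top at two opposite corners, 54 mm from the middle along both +x and +y, and both -x and -y. Origin: centre of its underside, on the bench.
- disc_knob (a point): Grip centre of the loose valve disc (0.14 to 0.28 kg), on its axis, 42 mm over its underside; z up. White flange 84 mm across, 5 thick; white hub 50 across up to 20 mm over the underside; then the black knurled round knob, 40 mm across, from 20 to 58 mm. Fingertips may reach at most 22 mm below this point. The yellow square (24 mm) on top has its sides along this point's x and y.
- disc_socket (a point): Mouth of the disc's square socket, on its axis in the plane of its underside, 42 mm below disc_knob, same axes. The socket is 26.4 mm wide, 20 mm deep, its sides along x and y (parallel to the yellow square's).
- valve: Fixed air valve on the bench, mouth up: aluminium duct collar 120 mm across under a white seat ring 132 mm across with a 76 mm opening, top 60 mm above the bench. The stem is in its middle. Origin: centre of its underside, on its vertical axis.
- stem_shoulder (a point): Centre of the top of the stem's round steel shoulder (42 mm across), on the valve's axis; 62 mm above the bench when bottomed. A brass square of 24 mm stands 16 mm up from it, its top 4 mm tapered to 18 mm, sides along this point's x and y. The socket goes over it any of four ways round, the disc's underside rests on the shoulder, and the stem turns with it, with 6 degrees of play each way.
- stem (a joint): How far the stem is unscrewed from the bottom of its thread, rad: 0 = bottomed out (hard stop), growing counter-clockwise seen from above; a turn raises it 12 mm. Turning takes about 0.1 N m; it stays where left, and pressing down does not turn it. Starts between 2.4 and 3.4.
- tape_roll: Bystander: roll of foil tape, 90 mm across, 48 mm high, lying flat; origin under its centre.
- coupling: Bystander: short steel duct coupling, 80 mm across, 60 mm high; origin under its centre.
- screwdriver: Bystander: orange screwdriver lying flat, 200 mm long along its x.
- tin: Bystander: green tin can, 100 mm across, 130 mm high; origin under its centre.
- hammer: Bystander: hammer lying flat, 280 mm long along its x.
- carton: Bystander: cardboard box 100 x 130 x 70 mm; origin under its centre.
- pipe_plug: Bystander: copper pipe plug, 60 mm across, 40 mm high; origin under its centre.
Mind the look-alikes: they are no part of the job. What is shaped like the part that bears disc_knob but green is not meant.

How it is judged (in metres and radians):
On the way, in this order (a step that is already met when the one before it is completed fails the run):
1. the disc is lifted clear of the die in the gripper (z of disc_socket in the frame of die above 0.06 m and contact force between the fingers and disc above 1 N), for 0.1 s.
2. the disc sits fully down on the square stem (horizontal distance between disc_socket and stem_shoulder below 0.005 m and z of disc_socket in the frame of stem_shoulder below 0.004 m and angle between disc_socket's own z axis and vertical below 0.12 rad), for 0.2 s.
3. the disc is screwed down until the thread bottoms out (value of joint stem below 0.1 rad and horizontal distance between disc_socket and stem_shoulder below 0.005 m and z of disc_socket in the frame of stem_shoulder below 0.009 m), for 0.1 s.
At the end, for the whole second after the job is handed in: The stem stands a quarter turn (90 degrees, within about 35) off the bottom of its thread and at rest, the disc is on the stem's square (axes within 5 mm, less than 9 mm above the shoulder, tilted less than 7 degrees), and the fingers still grip the disc with more than 1.5 N (value of joint stem between 0.95 and 2.15 rad and velocity of joint stem between -0.1 and 0.1 rad/s and horizontal distance between disc_socket and stem_shoulder below 0.005 m and z of disc_socket in the frame of stem_shoulder below 0.009 m and angle between disc_socket's own z axis and vertical below 0.12 rad and contact force between the fingers and disc above 1.5 N); the arm keeps its last pose, push and grip.
It fails at once if the disc is tipped over (angle between disc_socket's own z axis and vertical above 0.6 rad).
It fails at once if another thing on the bench is moved by more than 40 mm (distance of any of tape_roll, coupling, screwdriver, tin, hammer, carton, pipe_plug from where it was at the start of the episode above 0.04 m).
It also fails if it takes over 64 s, if anything falls off the work surface, if the arm or the gripper's body presses on something with over 40 N, if the wrist force passes 120 N, or if a joint passes its speed limit or range.

## Working session

There is one attempt and no reset: what is moved stays moved. The work goes in short steps, Python scripts to look and compute and a tool call to move; the robot and the scene stay as the last step left them, time stands still between calls to the robot, and variables do not carry over. Pictures are saved under pics/ and viewed, at most 10 in all, crops included, and the job is handed in when it is done.

Besides the shell and the picture viewer there is one more tool, called by a JSON object that holds its "fn" and its "kwargs". apply_moves: Moves the arm, as the interface text tells. Scaled input: -1 to 1 covers 1000 mm each way for a shift and 90 degrees each way for a turn. Its arguments: {"type":"object","properties":{"targets":{"type":"array","items":{"type":"array","items":{"type":"number"}}},"newtons":{"type":"number"}},"required":["targets"]}

```bash
mkdir -p pics && cat > h.py <<'E'
import numpy as np, cv2
from plant import get_state, capture, close_job
def grab(n):
    c=capture(n); np.savez('pics/%s.npz'%n,**c); return c
def save(c,f): cv2.imwrite('pics/'+f,c['frame'][...,::-1])
def world(c):
    z=c['range_z']; K=c['camera_matrix']; v,u=np.mgrid[:480,:640]
    P=np.stack([(u-K[0,2])/K[0,0]*z,(v-K[1,2])/K[1,1]*z,z],-1)
    return P@c['T'][:3,:3].T+c['T'][:3,3]
E
python3 - <<'E'
from h import *
for n in('top','scene'):
    c=grab(n); save(c,n+'0.png')
    print(n,c['T'].round(3).tolist())
print(get_state())
E
```

```text
top [[-0.014, -0.998, 0.059, 0.527], [-1.0, 0.013, -0.005, -0.1], [0.004, -0.059, -0.998, 0.891], [0.0, 0.0, 0.0, 1.0]]
scene [[0.055, 0.778, -0.626, 1.438], [0.998, -0.04, 0.039, -0.156], [0.005, -0.627, -0.779, 1.168], [0.0, 0.0, 0.0, 1.0]]
{'time_s': 0.1, 'joints': array([ 8.67542123e+01,  2.05861110e+01,  6.38301168e-01, -1.67771300e-02,
       -7.01341068e+01, -1.65060983e+01]), 'qd': array([ 0.13622738, -0.12742943,  0.14416301,  0.11701419, -0.03258514,
       -0.00430802]), 'joint_torque': array([-1.04053699e-03, -5.84167492e+01,  2.93753350e+01,  7.01580226e+00,
        1.02075341e-02, -5.02910098e-05]), 'tcp_pos': array([0.22801415, 0.63489314, 0.24472765]), 'eef_rot': array([ 1.79916978e+02, -8.15350348e-03, -1.97575926e+01]), 'contact_force': array([ 0.32345589, -0.90745505, -0.56241913]), 'moment': array([-0.00482131,  0.03599978,  0.01950964]), 'gripper_force': 0.0, 'gripper_width': 0.08750899163185298}
```

View pics/top0.png

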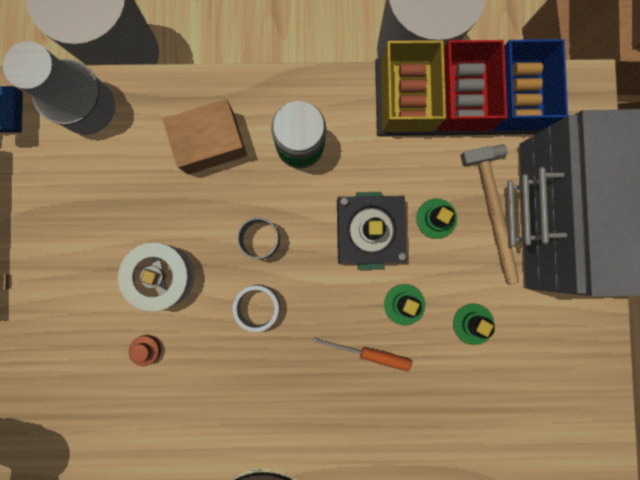

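View pics/scene0.png

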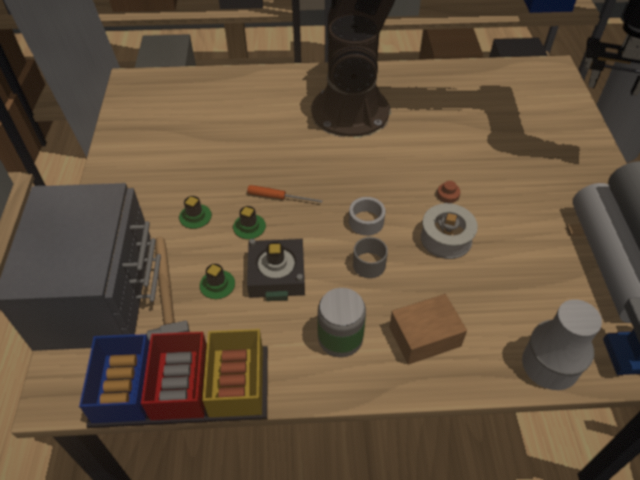

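Top view: the white disc lies in the die at (372,230) with its yellow square at (376,228). The valve is at (154,277) with its brass square at (151,277). The green look-alikes at (437,218), (405,304) and (474,324) don't fit the description, since the disc must be white and in the die. I'll measure now and confirm in a crop.

```bash
python3 - <<'E'
from h import *
c=dict(np.load('pics/top.npz')); W=world(c); f=c['frame']
hsv=cv2.cvtColor(f,cv2.COLOR_RGB2HSV).astype(int)
def comp(box,zlo,zhi,extra=None):
    u0,v0,u1,v1=box; m=np.zeros((480,640),bool); m[v0:v1,u0:u1]=1
    m&=(W[...,2]>zlo)&(W[...,2]<zhi)
    if extra is not None: m&=extra
    return m
def rect(m,n):
    p=W[m][:,:2]; (cx,cy),s,a=cv2.minAreaRect((p*1000).astype(np.float32))
    print(n,m.sum(),'c',cx,cy,'size',s,'ang',a,'z',np.median(W[m][:,2]),'med',np.median(p,0))
yel=(hsv[...,0]>18)&(hsv[...,0]<35)&(hsv[...,1]>140)&(hsv[...,2]>90)
rect(comp((355,210,395,250),.05,.15,yel),'yellow')
rect(comp((355,210,395,250),.085,.15),'knobtop')
rect(comp((330,190,412,272),.045,.053),'dietop')
rect(comp((345,200,400,262),.04,.048),'flange')
rect(comp((112,238,196,316),.055,.0635),'ring')
rect(comp((135,262,170,292),.075,.12),'stem sq')
for n,b in(('d',(340,195,410,265)),('v',(112,240,196,314))):
    u0,v0,u1,v1=b
    cv2.imwrite('pics/crop_%s.png'%n,cv2.resize(f[v0:v1,u0:u1,::-1],(400,400),interpolation=cv2.INTER_CUBIC))
cv2.imwrite('pics/crops.png',np.hstack([cv2.imread('pics/crop_d.png'),cv2.imread('pics/crop_v.png')]))
print(np.round(W[277,140:165,2],3)); print(np.round(W[228,360:392,2],3))
E
```

```text
yellow 189 c 592.0477905273438 -221.38710021972656 size (24.504531860351562, 24.286481857299805) ang 89.05956268310547 z 0.09698823969452897 med [ 0.59126205 -0.22072054]
knobtop 390 c 592.0982055664062 -220.6953887939453 size (39.26436996459961, 40.19076156616211) ang 59.39891815185547 z 0.09642657275348504 med [ 0.59124729 -0.22030711]
dietop 2706 c 593.45556640625 -221.61029052734375 size (130.44326782226562, 130.46212768554688) ang 0.20824678242206573 z 0.05001770145149376 med [ 0.59208268 -0.2205878 ]
flange 1056 c 590.6395874023438 -221.95022583007812 size (105.21104431152344, 118.85520935058594) ang 89.22855377197266 z 0.04339803212362492 med [ 0.59071882 -0.21973053]
ring 2517 c 507.3290100097656 198.7469024658203 size (130.24041748046875, 130.61141967773438) ang 8.848572731018066 z 0.06034284947139801 med [0.50739351 0.19810614]
stem sq 180 c 507.7322692871094 198.95291137695312 size (25.099531173706055, 24.14113426208496) ang 67.33290100097656 z 0.08220116892494317 med [0.50721295 0.19764807]
[0.068 0.065 0.084 0.086 0.081 0.084 0.083 0.082 0.085 0.084 0.083 0.08
 0.082 0.081 0.081 0.078 0.072 0.065 0.07  0.068 0.07  0.069 0.066 0.03
 0.023]
[0.06  0.056 0.06  0.081 0.093 0.098 0.098 0.095 0.096 0.097 0.099 0.096
 0.097 0.097 0.098 0.096 0.096 0.096 0.096 0.096 0.096 0.096 0.095 0.097
 0.099 0.098 0.096 0.045 0.043 0.042 0.044 0.042]
```

View pics/crops.png

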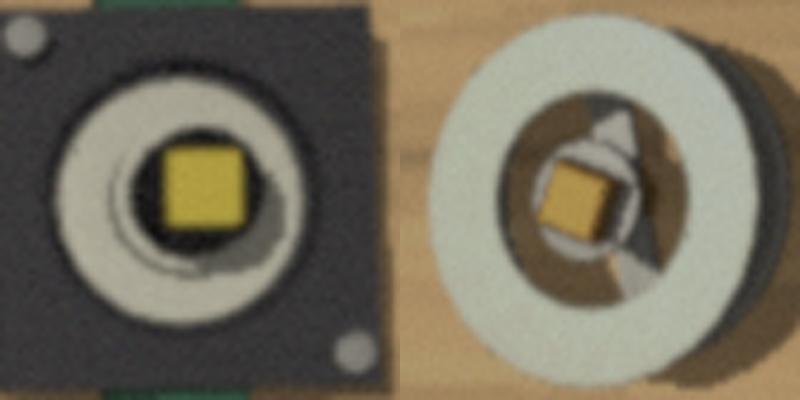

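The crops confirm it. On the left is the white disc in the dark die, with its square aligned to world x/y. On the right is the valve, with its brass stem square turned about -22°. Next I move over the die.

{"fn": "apply_moves", "kwargs": {"targets": [[1,0.0263,0.0284,0,0,0,0],[1,0.0263,0.0284,0,0,0,0],[1,0.0263,0.0284,0,0,0,0],[1,0.0263,0.0284,0,0,0,0],[1,0.0263,0.0284,0,0,0,0],[1,0.0263,0.0284,0,0,0,0],[1,0.0263,0.0284,0,0,0,0],[1,0.0263,0.0284,0,0,0,0],[1,0.0263,0.0284,0,0,0,0],[1,0.0263,0.0284,0,0,0,0],[1,0.0263,0.0284,0,0,0,0],[1,0.0263,0.0284,0,0,0,0],[1,0.0263,0.0284,0,0,0,0],[1,0.0263,0.0284,0,0,0,0],[1,0.0263,0.0284,0,0,0,0],[1,0.0263,0.0284,0,0,0,0],[1,0.0263,0.0284,0,0,0,0],[1,0.0263,0.0284,0,0,0,0],[1,0.0263,0.0284,0,0,0,0],[1,0.0263,0.0284,0,0,0,0]]}}

```text
time_s: 1.77
tcp_pos: [0.5314, -0.0791, 0.2454]
eef_rot: [-180.0, 0.0, -19.8]
contact_force: [0.9, 0.9, 0.1]
gripper_width: 0.0876
gripper_force: 0.0
```

{"fn": "apply_moves", "kwargs": {"targets": [[1,0.0263,0.0284,0,0,0,0],[1,0.0263,0.0284,0,0,0,0],[1,0.0263,0.0284,0,0,0,0],[1,0.0263,0.0284,0,0,0,0],[1,0,0,0.02,0,0,-0.0735],[1,0,0,0.02,0,0,-0.0735],[1,0,0,0,0,0,-0.0735],[1,0,0,0,0,0,0],[1,0,0,0,0,0,0]]}}

```text
time_s: 2.52
tcp_pos: [0.5918, -0.2197, 0.2054]
eef_rot: [180.0, 0.0, -0.1]
contact_force: [-0.2, 0.3, 0.1]
gripper_width: 0.0875
gripper_force: 0.0
```

```bash
python3 - <<'E'
from h import *
s=get_state(); print({k:np.round(s[k],3).tolist() for k in('time_s','joints','tcp_pos','eef_rot','contact_force')})
c=grab('wrist'); save(c,'wrist1.png'); print(c['T'].round(3).tolist(),c['camera_matrix'].tolist())
E
```

```text
{'time_s': 2.517, 'joints': [-2.675, 18.059, -8.374, 0.012, -63.598, 92.552], 'tcp_pos': [0.592, -0.22, 0.205], 'eef_rot': [179.991, 0.032, -0.118], 'contact_force': [-0.215, 0.271, 0.088]}
[[-0.002, -0.964, -0.264, 0.663], [-1.0, 0.003, 0.0, -0.22], [0.001, 0.264, -0.964, 0.343], [0.0, 0.0, 0.0, 1.0]] [[375.3376981393831, 0.0, 320.51459004372356], [0.0, 375.3376981393831, 244.1636032324297], [0.0, 0.0, 1.0]]
```

View pics/wrist1.png

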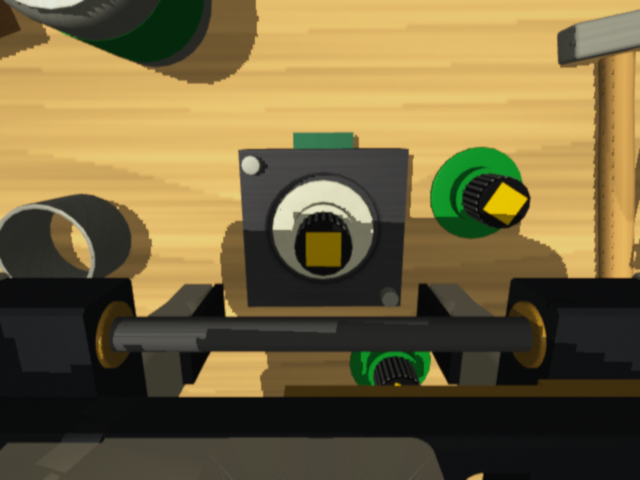

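The wrist view shows the die, with the yellow square at (323,249) aligned with the image. I'll measure it from here.

```bash
cat >> h.py <<'E'
def top_rect(c,hl,hh,box,ztop,smin=100,vmin=60):
    hsv=cv2.cvtColor(c['frame'],cv2.COLOR_RGB2HSV); u0,v0,u1,v1=box
    m=cv2.inRange(hsv,(hl,smin,vmin),(hh,255,255)); k=np.zeros_like(m); k[v0:v1,u0:u1]=m[v0:v1,u0:u1]
    W=world(c); k[abs(W[...,2]-ztop)>.006]=0
    n,l,st,_=cv2.connectedComponentsWithStats(k); k=(l==1+np.argmax(st[1:,4]))
    v,u=np.nonzero(k); K=c['camera_matrix']; T=c['T']
    zt=np.median(W[k][:,2])
    r=np.stack([(u-K[0,2])/K[0,0],(v-K[1,2])/K[1,1],np.ones(len(u))],-1)@T[:3,:3].T
    p=T[:3,3]+r*((zt-T[2,3])/r[:,2:])
    return cv2.minAreaRect((p[:,:2]*1000).astype(np.float32)),len(u),zt,p.mean(0)
E
python3 - <<'E'
from h import *
c=dict(np.load('pics/wrist.npz'))
print(top_rect(c,18,35,(280,210,370,290),.096))
E
```

```text
(((591.305908203125, -221.50559997558594), (23.851665496826172, 24.44103240966797), 89.2740707397461), 1205, np.float64(0.0957533018755411), array([ 0.59155844, -0.22137177,  0.0957533 ]))
```

{"fn": "apply_moves", "kwargs": {"targets": [[1,0,0.0012,0.025,0,0,0],[1,0,0,0.025,0,0,0],[1,0,0,0.025,0,0,0],[1,0,0,0.025,0,0,0],[1,0,0,0.015,0,0,0],[1,0,0,0.01,0,0,0],[1,0,0,0,0,0,0],[0,0,0,0,0,0,0],[0,0,0,0,0,0,0],[0,0,0,0,0,0,0],[0,0,0,0,0,0,0],[0,0,0,0,0,0,0],[0,0,0,0,0,0,0],[0,0,0,0,0,0,0]], "newtons": 40}}

```text
time_s: 3.73
tcp_pos: [0.5919, -0.2208, 0.0809]
eef_rot: [180.0, -0.0, 0.1]
contact_force: [-0.6, 0.3, -0.3]
gripper_width: 0.0469
gripper_force: 0.0
```

{"fn": "apply_moves", "kwargs": {"targets": [[0,0,0,0,0,0,0],[0,0,0,0,0,0,0],[0,0,0,0,0,0,0],[0,0,0,0,0,0,0],[0,0,0,0,0,0,0]]}}

```text
time_s: 4.15
tcp_pos: [0.5919, -0.2209, 0.0807]
eef_rot: [180.0, -0.0, 0.1]
contact_force: [-1.0, -0.6, 1.9]
gripper_width: 0.0392
gripper_force: 40.0
```

{"fn": "apply_moves", "kwargs": {"targets": [[0,0,0,-0.01,0,0,0],[0,0,0,-0.02,0,0,0],[0,0,0,-0.03,0,0,0],[0,0,0,-0.03,0,0,0],[0,0,0,-0.035,0,0,0],[0,0,0,-0.035,0,0,0],[0,0,0,0,0,0,0],[0,0,0,0,0,0,0]]}}

```text
time_s: 4.82
tcp_pos: [0.5928, -0.2208, 0.2435]
eef_rot: [180.0, -0.3, 0.1]
contact_force: [-0.7, 1.1, -3.5]
gripper_width: 0.0396
gripper_force: 40.0
```

{"fn": "apply_moves", "kwargs": {"targets": [[0,-0.0072,-0.0175,0,0,0,0],[0,-0.0144,-0.035,0,0,0,0],[0,-0.0144,-0.035,0,0,0,0],[0,-0.0144,-0.035,0,0,0,0],[0,-0.0144,-0.035,0,0,0,0],[0,-0.0144,-0.035,0,0,0,0],[0,-0.0144,-0.035,0,0,0,0],[0,-0.0144,-0.035,0,0,0,0],[0,-0.0144,-0.035,0,0,0,0],[0,-0.0144,-0.035,0,0,0,0],[0,-0.0144,-0.035,0,0,0,0],[0,-0.0144,-0.035,0,0,0,0],[0,-0.0072,-0.0175,0,0,0,0],[0,0,0,0,0,0,0],[0,0,0,0,0,0,0]]}}

```text
time_s: 6.07
tcp_pos: [0.4172, 0.1995, 0.2395]
eef_rot: [179.9, 0.1, 0.2]
contact_force: [-0.5, -0.5, -2.3]
gripper_width: 0.0392
gripper_force: 40.0
```

```bash
python3 - <<'E'
from h import *
s=get_state(); print({k:np.round(s[k],4).tolist() for k in('time_s','joints','tcp_pos','eef_rot','contact_force','gripper_force')})
c=grab('wrist'); save(c,'wrist2.png')
E
```

```text
{'time_s': 6.0667, 'joints': [50.0326, 0.4094, -25.3874, -0.038, -64.3316, 40.2157], 'tcp_pos': [0.4172, 0.1995, 0.2395], 'eef_rot': [179.9241, 0.109, 0.2317], 'contact_force': [-0.4581, -0.4866, -2.2894], 'gripper_force': 39.9997}
```

View pics/wrist2.png

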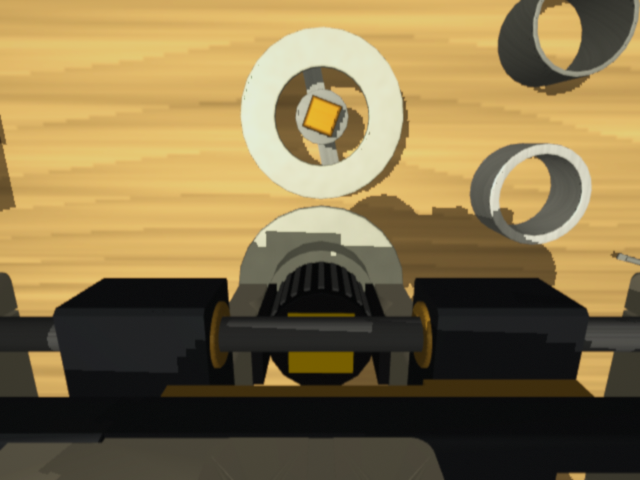

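The disc is held upright, with its yellow square at (321,343). The valve's stem square is at (322,116), turned about 20°.

```bash
python3 - <<'E'
from h import *
c=dict(np.load('pics/wrist.npz')); W=world(c)
r=top_rect(c,8,30,(298,90,348,142),.083,120); print(r)
m=np.zeros((480,640),bool); m[20:205,235:412]=1; m&=abs(W[...,2]-.06)<.002
print('ring',cv2.minEnclosingCircle((W[m][:,:2]*1000).astype(np.float32)))
m=np.zeros((480,640),bool); m[80:150,290:355]=1; m&=(W[...,2]>.064)&(W[...,2]<.072)
print('shoulder',m.sum(),np.median(W[m][:,2]), cv2.minEnclosingCircle((W[m][:,:2]*1000).astype(np.float32)))
hsv=cv2.cvtColor(c['frame'],cv2.COLOR_RGB2HSV)
m=cv2.inRange(hsv,(18,100,60),(35,255,255)).astype(bool); b=np.zeros_like(m); b[352:376,280:365]=1; m&=b
m&=(W[...,2]>.24)&(W[...,2]<.27)
print('yellow',cv2.minAreaRect((W[m][:,:2]*1000).astype(np.float32)),np.median(W[m][:,2]))
# flange far rim
m=np.zeros((480,640),bool); m[205:300,235:410]=1; m&=(W[...,2]>.19)&(W[...,2]<.215)
print('flange',cv2.minEnclosingCircle((W[m][:,:2]*1000).astype(np.float32)),np.median(W[m][:,2]))
E
```

```text
(((506.07940673828125, 198.84791564941406), (23.168777465820312, 22.999860763549805), 69.67920684814453), 998, np.float64(0.08142786374177016), array([0.50616963, 0.19885759, 0.08142786]))
ring ((506.11785888671875, 198.91856384277344), 65.63887786865234)
shoulder 1198 0.06588734291338746 ((506.3609619140625, 198.99752807617188), 20.95855140686035)
yellow ((408.7466735839844, 199.41868591308594), (11.263139724731445, 31.758281707763672), 3.300144910812378) 0.25450937834224896
flange ((420.15338134765625, 199.7350616455078), 41.34328842163086) 0.20066966778096226
```

```bash
python3 - <<'E'
from h import *
c=dict(np.load('pics/wrist.npz')); W=world(c)
m=np.zeros((480,640),bool); m[205:255,235:410]=1; m&=(W[...,2]>.19)&(W[...,2]<.2075)
p=W[m]; 
for _ in range(3):
    A=np.c_[p[:,:2]-[.42,.2],np.ones(len(p))]; k=np.linalg.lstsq(A,p[:,2],rcond=None)[0]; e=p[:,2]-A@k; p=p[abs(e)<2.5*e.std()]
print('plane slopes deg',np.degrees(np.arctan(k[:2])),k[2],e.std(),len(p))
# outer rim: topmost flange pixel per column
v,u=np.nonzero(m); cols=np.arange(262,390); vt=np.array([v[u==x].min() for x in cols]); K=c['camera_matrix'];T=c['T']
r=np.stack([(cols-K[0,2])/K[0,0],(vt-.5-K[1,2])/K[1,1],np.ones(len(cols))],-1)@T[:3,:3].T
for zt in(.2005,.2025):
    q=(T[:3,3]+r*((zt-T[2,3])/r[:,2:]))[:,:2]
    from scipy.optimize import least_squares
    s=least_squares(lambda a:np.hypot(*(q-a[:2]).T)-.042,[.418,.2]); print(zt,s.x,np.sqrt(np.mean(s.fun**2)))
E
```

```text
plane slopes deg [-0.69701402 -0.13220924] 0.20088966086100127 0.0006534824350737203 4695
0.2005 [0.41649365 0.19974825] 0.00019430718834472969
0.2025 [0.41678495 0.19979402] 0.00022395968225922047
```

{"fn": "apply_moves", "kwargs": {"targets": [[0,0.0298,0,0,0,0,0],[0,0.03,0,0,0,0,0],[0,0.0298,0,0,0,0,0],[0,0,0,0.01,0,0,-0.0648],[0,0,0,0.01,0,0,-0.0648],[0,0,0,0.01,0,0,-0.0648],[0,0,0,0.01,0,0,-0.0648],[0,0,0,0.01,0,0,-0.0648],[0,0,0,0.01,0,0,-0.0648],[0,0,0,0.01,0,0,-0.0648],[0,0,0,0.01,0,0,-0.0648],[0,0,0,0.01,0,0,-0.0648],[0,0,0,0.01,0,0,-0.0648],[0,0,0,0,0,0,-0.0648],[0,0,0,0,0,0,-0.0648],[0,0,0,0,0,0,0],[0,0,0,0,0,0,0]]}}

```text
time_s: 7.53
tcp_pos: [0.508, 0.1979, 0.1401]
eef_rot: [-180.0, 0.1, 69.8]
contact_force: [0.3, 0.1, -2.1]
gripper_width: 0.0394
gripper_force: 40.0
```

```bash
python3 - <<'E'
from h import *
s=get_state(); print({k:np.round(s[k],4).tolist() for k in('time_s','joints','tcp_pos','eef_rot','contact_force','gripper_force')})
c=grab('scene'); f=c['frame'][170:270,385:515,::-1]; cv2.imwrite('pics/scene2.png',cv2.resize(f,(780,600),interpolation=cv2.INTER_CUBIC))
E
```

```text
{'time_s': 7.5333, 'joints': [41.8794, 13.8651, -23.872, -0.0062, -52.326, 117.9335], 'tcp_pos': [0.508, 0.1979, 0.1401], 'eef_rot': [-179.9662, 0.0534, 69.8091], 'contact_force': [0.2906, 0.1359, -2.0968], 'gripper_force': 39.999}
```

View pics/scene2.png

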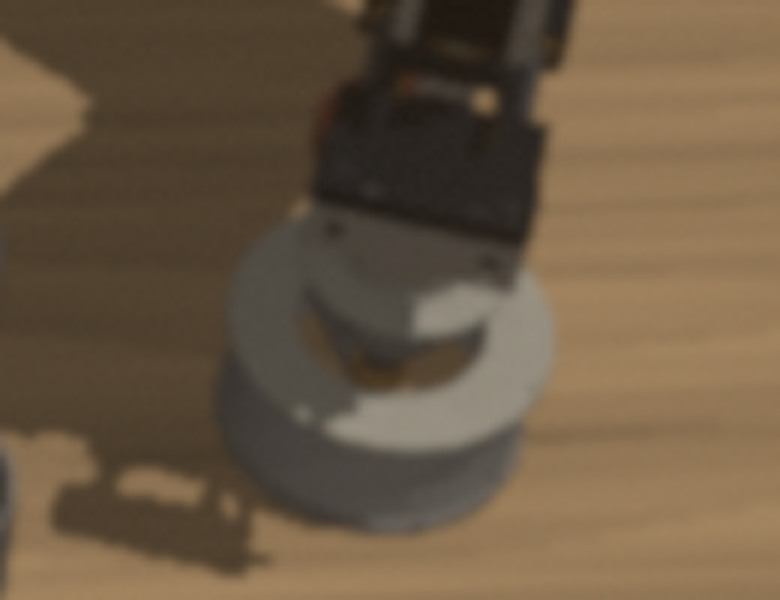

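The scene view shows the disc just over the valve opening. I correct about 2 mm and lower it onto the taper.

{"fn": "apply_moves", "kwargs": {"targets": [[0,0.0009,-0.0016,0,0,0,0],[0,0,0,0.005,0,0,0],[0,0,0,0.005,0,0,0],[0,0,0,0.003,0,0,0],[0,0,0,0.003,0,0,0],[0,0,0,0.003,0,0,0],[0,0,0,0.003,0,0,0],[0,0,0,0,0,0,0],[0,0,0,0,0,0,0]]}}

```text
time_s: 8.33
tcp_pos: [0.5067, 0.2004, 0.1183]
eef_rot: [-180.0, 0.0, 70.1]
contact_force: [-0.1, -0.3, -1.6]
gripper_width: 0.0394
gripper_force: 40.0
```

{"fn": "apply_moves", "kwargs": {"targets": [[0,0,0,0.002,0,0,0],[0,0,0,0.002,0,0,0],[0,0,0,0.002,0,0,0],[0,0,0,0.002,0,0,0],[0,0,0,0,0,0,0],[0,0,0,0,0,0,0]]}}

```text
time_s: 8.83
tcp_pos: [0.5068, 0.2005, 0.1104]
eef_rot: [-180.0, 0.0, 70.1]
contact_force: [0.6, -0.3, -2.2]
gripper_width: 0.0395
gripper_force: 40.0
```

{"fn": "apply_moves", "kwargs": {"targets": [[0,0,0,0.001,0,0,0],[0,0,0,0.001,0,0,0],[0,0,0,0.001,0,0,0],[0,0,0,0,0,0,0],[0,0,0,0,0,0,0],[0,0,0,0,0,0,0]]}}

```text
time_s: 9.33
tcp_pos: [0.507, 0.2005, 0.1092]
eef_rot: [180.0, -0.0, 70.1]
contact_force: [-5.8, -0.9, 14.0]
gripper_width: 0.0394
gripper_force: 40.0
```

Contact at 14 N, and the height fits the shoulder (stem about 2.7 rad). I start screwing clockwise.

{"fn": "apply_moves", "kwargs": {"targets": [[0,0,0,0,0,0,0.033],[0,0,0,0.0002,0,0,0.0667],[0,0,0,0.0002,0,0,0.0667],[0,0,0,0.0002,0,0,0.0667],[0,0,0,0.0002,0,0,0.0667],[0,0,0,0.0002,0,0,0.0667],[0,0,0,0.0002,0,0,0.0667],[0,0,0,0.0002,0,0,0.0667],[0,0,0,0.0002,0,0,0.0667],[0,0,0,0.0002,0,0,0.0667],[0,0,0,0,0,0,0]]}}

```text
time_s: 10.25
tcp_pos: [0.508, 0.1999, 0.1074]
eef_rot: [179.9, -0.1, 12.8]
contact_force: [1.9, -5.1, 9.1]
gripper_width: 0.0393
gripper_force: 40.0
```

```bash
cat > s.py <<'E'
from h import *
s=get_state(); print({k:np.round(s[k],3).tolist() for k in('time_s','joints','tcp_pos','eef_rot','contact_force','moment','gripper_force')})
E
python3 s.py
```

```text
{'time_s': 10.25, 'joints': [42.13, 16.034, -26.09, 0.161, -47.799, 60.512], 'tcp_pos': [0.508, 0.2, 0.107], 'eef_rot': [179.934, -0.125, 12.751], 'contact_force': [1.936, -5.122, 9.135], 'moment': [-2.022, -0.233, -0.046], 'gripper_force': 40.005}
```

{"fn": "apply_moves", "kwargs": {"targets": [[0,0,0,0.0003,0,0,0.0667],[0,0,0,0.0002,0,0,0.0667],[0,0,0,0.0002,0,0,0.0667],[0,0,0,0.0002,0,0,0.0667],[0,0,0,0.0002,0,0,0.0667],[0,0,0,0.0002,0,0,0.0667],[0,0,0,0.0002,0,0,0.0667],[0,0,0,0.0002,0,0,0.0667],[0,0,0,0.0002,0,0,0.0667],[0,0,0,0.0002,0,0,0.0667],[0,0,0,0,0,0,0]]}}

```text
time_s: 11.17
tcp_pos: [0.5081, 0.1991, 0.1054]
eef_rot: [-180.0, -0.2, -47.3]
contact_force: [1.5, -9.2, 10.5]
gripper_width: 0.0397
gripper_force: 40.0
```

```bash
python3 s.py
```

```text
{'time_s': 11.167, 'joints': [42.089, 16.171, -26.238, 0.216, -47.565, 0.482], 'tcp_pos': [0.508, 0.199, 0.105], 'eef_rot': [-179.976, -0.16, -47.284], 'contact_force': [1.542, -9.195, 10.478], 'moment': [-3.214, -0.517, 0.033], 'gripper_force': 40.006}
```

{"fn": "apply_moves", "kwargs": {"targets": [[0,0.0006,0.0005,0.0001,0,0,0.0333],[0,0,0,0.0001,0,0,0.0333],[0,0,0,0.0001,0,0,0.0333],[0,0,0,0.0001,0,0,0.0333],[0,0,0,0.0001,0,0,0.0333],[0,0,0,0.0001,0,0,0.0333],[0,0,0,0.0001,0,0,0.0333],[0,0,0,0.0001,0,0,0.0333],[0,0,0,0.0001,0,0,0.0333],[0,0,0,0.0001,0,0,0.0333],[0,0,0,0,0,0,0]]}}

```text
time_s: 12.08
tcp_pos: [0.5079, 0.1984, 0.1044]
eef_rot: [-179.9, -0.1, -77.1]
contact_force: [0.5, -7.4, 12.2]
gripper_width: 0.039
gripper_force: 40.0
```

```bash
python3 s.py
```

```text
{'time_s': 12.083, 'joints': [42.036, 16.216, -26.332, 0.19, -47.435, -29.23], 'tcp_pos': [0.508, 0.198, 0.104], 'eef_rot': [-179.917, -0.114, -77.066], 'contact_force': [0.499, -7.383, 12.205], 'moment': [-3.035, -0.249, -0.045], 'gripper_force': 40.003}
```

{"fn": "apply_moves", "kwargs": {"targets": [[0,0.0003,0.0001,0.0001,0,0,0.0333],[0,0,0,0.0001,0,0,0.0333],[0,0,0,0.0001,0,0,0.0333],[0,0,0,0.0001,0,0,0.0333],[0,0,0,0.0001,0,0,0.0333],[0,0,0,0,0,0,0]]}}

```text
time_s: 12.58
tcp_pos: [0.5068, 0.1984, 0.1042]
eef_rot: [-180.0, -0.1, -91.9]
contact_force: [-6.7, -6.4, 17.9]
gripper_width: 0.0393
gripper_force: 40.0
```

```bash
python3 s.py
```

```text
{'time_s': 12.583, 'joints': [42.084, 16.187, -26.39, 0.136, -47.467, -44.109], 'tcp_pos': [0.507, 0.198, 0.104], 'eef_rot': [-179.962, -0.103, -91.933], 'contact_force': [-6.719, -6.368, 17.93], 'moment': [-2.176, 2.523, 0.998], 'gripper_force': 40.012}
```

{"fn": "apply_moves", "kwargs": {"targets": [[0,0,0,0.0001,0,0,0.0333],[0,0,0,0.0001,0,0,0.0333],[0,0,0,0.0001,0,0,0.0333],[0,0,0,0,0,0,0]]}}

```text
time_s: 12.92
tcp_pos: [0.5073, 0.2003, 0.1041]
eef_rot: [-179.9, 0.1, -100.9]
contact_force: [-7.1, 1.5, 16.0]
gripper_width: 0.0395
gripper_force: 40.0
```

```bash
python3 s.py
```

```text
{'time_s': 12.917, 'joints': [42.16, 16.214, -26.334, 0.048, -47.32, -53.106], 'tcp_pos': [0.507, 0.2, 0.104], 'eef_rot': [-179.893, 0.085, -100.913], 'contact_force': [-7.14, 1.46, 15.968], 'moment': [0.616, 3.112, 0.898], 'gripper_force': 40.019}
```

Moment about z is now 1 N m and z has settled at 0.104 m, which equals 62 + 42 mm, so the thread has bottomed out. I back off 90° plus 12° of play, rising 3 mm.

{"fn": "apply_moves", "kwargs": {"targets": [[0,0,0,0,0,0,-0.068],[0,0,0,0,0,0,-0.068],[0,0,0,-0.0002,0,0,-0.068],[0,0,0,-0.0002,0,0,-0.068],[0,0,0,-0.0002,0,0,-0.068],[0,0,0,-0.0002,0,0,-0.068],[0,0,0,-0.0002,0,0,-0.068],[0,0,0,-0.0002,0,0,-0.068],[0,0,0,-0.0002,0,0,-0.068],[0,0,0,0,0,0,0]]}}

```text
time_s: 13.75
tcp_pos: [0.5062, 0.1999, 0.1057]
eef_rot: [-180.0, 0.0, -45.4]
contact_force: [-14.6, 1.5, 22.7]
gripper_width: 0.0393
gripper_force: 40.0
```

```bash
python3 s.py
```

```text
{'time_s': 13.75, 'joints': [42.164, 16.053, -26.267, -0.042, -47.632, 2.465], 'tcp_pos': [0.506, 0.2, 0.106], 'eef_rot': [-179.952, 0.029, -45.398], 'contact_force': [-14.622, 1.478, 22.734], 'moment': [0.603, 5.423, -0.07], 'gripper_force': 40.027}
```

{"fn": "apply_moves", "kwargs": {"targets": [[0,0,0,-0.0002,0,0,-0.068],[0,0,0,-0.0002,0,0,-0.068],[0,0,0,-0.0002,0,0,-0.068],[0,0,0,-0.0002,0,0,-0.068],[0,0,0,-0.0002,0,0,-0.068],[0,0,0,-0.0002,0,0,-0.068],[0,0,0,-0.0002,0,0,-0.068],[0,0,0,-0.0002,0,0,-0.068],[0,0,0,0,0,0,0],[0,0,0,0,0,0,0],[0,0,0,0,0,0,0]]}}

```text
time_s: 14.67
tcp_pos: [0.5057, 0.199, 0.1072]
eef_rot: [180.0, 0.0, 3.2]
contact_force: [-15.3, -0.9, 25.3]
gripper_width: 0.0392
gripper_force: 40.0
```

```bash
python3 s.py; python3 - <<'E'
from h import *
c=grab('scene'); f=c['frame'][170:270,385:515,::-1]; cv2.imwrite('pics/scene3.png',cv2.resize(f,(780,600),interpolation=cv2.INTER_CUBIC))
E
```

```text
{'time_s': 14.667, 'joints': [42.138, 15.925, -26.212, -0.014, -47.912, 51.051], 'tcp_pos': [0.506, 0.199, 0.107], 'eef_rot': [179.977, 0.045, 3.18], 'contact_force': [-15.277, -0.859, 25.339], 'moment': [-0.558, 5.613, 0.108], 'gripper_force': 40.014}
```

View pics/scene3.png

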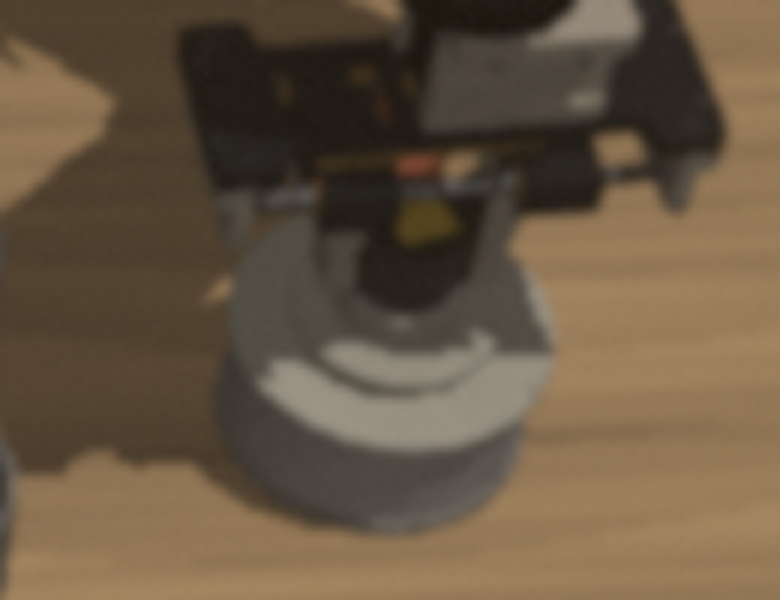

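The disc sits down on the stem, still gripped, and the 3.1 mm rise is about 90°. I ease the side load slightly, let it settle, and hand in.

{"fn": "apply_moves", "kwargs": {"targets": [[0,-0.0005,0,-0.0004,0,0,0],[0,-0.0005,0,-0.0004,0,0,0],[0,0,0,0,0,0,0],[0,0,0,0,0,0,0],[0,0,0,0,0,0,0]]}}

```text
time_s: 15.13
tcp_pos: [0.5054, 0.199, 0.1074]
eef_rot: [180.0, -0.0, 3.2]
contact_force: [-8.1, -4.5, 16.9]
gripper_width: 0.0395
gripper_force: 40.0
```

```bash
python3 s.py; python3 -c "
from plant import *
print(close_job())"
```

```text
{'time_s': 15.133, 'joints': [42.181, 15.865, -26.286, 0.023, -47.854, 50.975], 'tcp_pos': [0.505, 0.199, 0.107], 'eef_rot': [179.984, -0.007, 3.171], 'contact_force': [-8.113, -4.54, 16.888], 'moment': [-0.777, 3.254, 0.045], 'gripper_force': 40.006}
the job is handed in; nothing more can be done
None
```

I put the disc on the valve stem, screwed it down until the thread bottomed out, backed it off about a quarter turn and handed the job in at 15 s with the knob still gripped at 40 N; the hand-in call returned no verdict.

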